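Clamp the label roll on the unwind stand

TASK

The label roll sits loose on the shaft of the small unwind stand. Loosen the wing screw of the clamp hub, slide the hub along the shaft until it has pushed the roll home against the backplate and its spring holds the roll with a light push of about 10 N (20 N would telescope the roll), and tighten the wing screw again so that the roll stays clamped when you let go. Leave the other things on the worktop where they are.

Things in the scene. Friction and masses are not known exactly. Their poses are not given: they have to be found in the camera images.
- stand: grey unwind stand fixed to the worktop: base plate 110 x 240 x 10 mm, upright 70 mm wide and 135 mm high at its +y end, level 19 mm steel shaft. Origin: underside, 20 mm to -y of the plate's middle; z is up, y runs along the shaft towards the upright (inner face at y = 111 mm). Shaft axis at x = 0, z = 100 mm; free end at y = -125 mm.
- label_roll: roll of white labels, 60 mm across, 34 mm wide, about 24 mm bore, hanging loose on the shaft between backplate and clamp hub, 55 g, slides easily. Origin: middle of its flat side that faces the backplate; its z axis points along the shaft away from the backplate.
- clamp_hub (a joint): place of the clamp hub along the shaft in m; grows towards the roll. The hub is an aluminium collar on the shaft, 44 mm across, 30 mm long; the wing screw stands over its middle. Screw loose: it slides with about 1.5 N of friction. Screw tight: it holds against about 25 N.
- pressure_disc: disc 52 mm across, rubber faced, sprung on the hub's end that faces the roll. Origin: middle of its pressing face, 27 mm ahead (+y of the stand) of the wing screw's axis when free. The spring gives 4 N per mm over 5 mm of travel, then it is solid.
- wing_screw (a joint): turn of the wing screw about the vertical, rad: positive is counter-clockwise from above and loosens. At 0 its tip just touches the shaft: above 0 the hub is free, below 0 clamped; it bottoms at -0.55. It starts tight, -0.48 to -0.35, and should end about as tight. It turns with 0.24 N m of friction, tightening takes up to 0.5 N m; it stays where it is left.
- wing (a point): middle of the screw's steel wing, on its axis, 152.5 mm above the worktop: a flat bar 42 mm long, 11 mm thick, 23 mm high (141 to 164 mm above the worktop), on a 15 mm stem. This point's y axis runs along the 42 mm, which lies along the shaft at joint value 0. Nothing within 60 mm of it stands higher than 136 mm; a 330 mm high roller stands behind the stand.
- shaft_end (a point): free end of the shaft, on its axis. At the other end, before the upright, a locked aluminium backplate (disc, 52 mm across) sits on the shaft: it was set by hand, its face somewhere 196 to 210 mm from this point. That place is not measured; it must be felt or seen.
- brass_weight: bystander: brass balance weight, 45 mm across, 53 mm high; origin under its middle
- parts_tray: bystander: grey two-part tray, 65 x 100 x 36 mm; origin under its middle
- hex_key: bystander: L-shaped hex key, 94 mm long, lying on the stand's base plate; origin under its middle
- screw_jar: bystander: white jar with a black lid, 59 mm across, 64 mm high; origin under its middle
- oil_dropper: bystander: small bottle with a red spout, 36 mm across, 97 mm high; origin under its middle
- marker_black: bystander: marker pen, 135 mm long; origin under its middle

How it is judged:
By the outcome, as a careful person would: the job done as asked, in the order asked, and still so for the second after the job is handed in, with the robot touching nothing.
It also fails if it takes over 46 s, if anything falls off the work surface, if the arm or the gripper's body presses on something with over 40 N, if the wrist force passes 120 N, or if a joint passes its speed limit or range.

ROBOT

A 6-joint arm with a two-finger parallel gripper is mounted at the origin on a cart in front of the work surface, level with it; the furniture and walls round the work are solid. World frame = base frame: x ahead of the robot, y to its left, z up, the work surface at z = 0. Lengths are in m, angles in rad, forces in N, time in s.
With the tool pointing down it reaches from about 0.275 to 0.825 m from the base axis. Payload 5.2 kg.
Tool frame: the origin (TCP) lies midway between the tips of the shut fingers; the grasp point (between the pads) lies 19 mm behind it; z points along the fingers, y is the line along which they close (so a half turn about z gives the same grasp; the last joint's range is limited). The gripper opens to 93 mm and grips with 3 to 60 N. Pads are 15 mm wide; open, the fingers measure 128 mm over their backs; the gripper's body (75 mm by 188 mm) begins 65 mm behind the grasp point.
Start: joints at [-1.432, 0.259, 1.535, -0, 1.348, -0.203], TCP at [0.184, -0.518, 0.219] pointing down, gripper open.
Joint ranges: [-3.14, 3.14], [-0.91, 2.08], [0.19, 2.58], [-1.22, 4.36], [0.22, 2.71], [-3.12, 3.12]. Speed limits (rad/s): [2.57, 2.57, 3.14, 3.14, 3.14, 3.14].

INTERFACE

Orientations are given as a 3x3 rotation matrix whose columns are the frame's x, y, z axes.
In Python, from workcell import readout, cams, job_done gives the robot as it stands. The module is installed in compiled form; this text tells all that it offers.
- The arm moves only by the tool drive_tool, never from a script. Its argument "series" is a list of rows, each a list of 3 entries, a list of its own where there are three numbers: the opening, from -1 (shut) to 1 (fully open), then the shift along the world's x, y, z in cm, then the turn about the world's z in rad. In form: [[fingers, [tx, ty, tz], twist], ...]. A call has 1 to 20 rows; each row shifts and turns the commanded pose from where the row before left it; what a row does not reach is not made up. A row lasts 1/10 s, in which the tool goes at most 50 mm and 8.59 degrees, less where a joint would pass 70% of its speed; a pose out of reach is approached as far as the arm can. A call is refused whole if a number of a shift passes 5 or a number of a turn 0.15, either way. A call with a gripper value outside its range is refused whole. The fingers move at their own pace and stop on an object; "newtons" is the grip in N (left out, the last holds). Time passes only in rows, so rows that do not move let the fingers close. It gives the time, the measured TCP pose, the force, the opening and the grip force at its end, in the units of the state.
- readout.sense(): the state, without advancing time (a new reading comes with each control period).
- cams.snapshot(name): name is "side" or "top"; returns (picture, depth): 420x560x3 uint8, red, green, blue; 420x560 float32, m along the optical axis (not along the pixel's ray), 0 where there is no reading.
- cams.camera_model(name): a dict with "vfov" (degrees; the focal length in pixels is half the picture's height over the tangent of half this angle, whatever the lens; pixels are square), "cx", "cy" (the principal point, pixels), "k1" (the pictures are not rectified: a ray, as slopes to the right and down, at radius r is drawn at 1 + k1 r^2 times it, then the intrinsics apply), "T" (4x4, takes a point from camera to world coordinates). Camera axes: x right, y down, z forward; pixel columns grow to the right and rows downward; lengths in m; the calibration is good to about 2 mm. A picture is of the moment at which its call begins. camera_model takes no time and is no camera call.
- job_done(): hands the job in; it is judged then, once.
The state is a dict: "time_s": time; "joint_pos": joint angles; "qd": joint speeds; "joint_torque": joint torques, N m; "tcp_pos": TCP position; "tool_rot": TCP orientation; "wrist_force": force on the tool from outside, world axes, zero at the start; "torque": the same for the moment, N m; "finger_gap": finger opening in m; "finger_force": force on a finger pad.
Only numpy, scipy, OpenCV 4.12 (cv2) and the standard library are available. Lean on these libraries where they do the work, as an engineer would, in place of code of your own. Each camera call takes 0.05 s, during which the arm holds its last target. There are 200 camera calls.

## Working session

There is one attempt and no reset: what is moved stays moved. The work goes in short steps, Python scripts to look and compute and a tool call to move; the robot and the scene stay as the last step left them, time stands still between calls to the robot, and variables do not carry over. Pictures are saved under pics/ and viewed, at most 10 in all, crops included, and the job is handed in when it is done.

Besides the shell and the picture viewer there is one more tool, called after "Emit:" by a JSON object that holds its "name" and its "arguments". drive_tool: Moves the arm, as the interface text tells. Its arguments: {"type":"object","properties":{"series":{"type":"array","items":{"type":"array"}},"newtons":{"type":"number"}},"required":["series"]}

```bash
mkdir -p pics
cat > h.py <<'E'
import numpy as np, cv2
from workcell import readout, cams
def snap(n,f):
    p,d=cams.snapshot(n); cv2.imwrite('pics/%s.png'%f,cv2.cvtColor(p,cv2.COLOR_RGB2BGR)); np.save('pics/%s.npy'%f,d); return p,d
def KD(n):
    m=cams.camera_model(n); f=210/np.tan(np.radians(m['vfov'])/2)
    return f,m
def ray(n,u,v):
    f,m=KD(n); a=np.array([(u-m['cx'])/f,(v-m['cy'])/f]); s=a.copy()
    for _ in range(20): s=a/(1+m['k1']*(s@s))
    return np.array([s[0],s[1],1.])
def pt(n,u,v,d):
    m=KD(n)[1]; return (np.array(m['T'])@np.append(ray(n,u,v)*d,1))[:3]
def atz(n,u,v,z):
    T=np.array(KD(n)[1]['T']); r=T[:3,:3]@ray(n,u,v); return T[:3,3]+r*(z-T[2,3])/r[2]
def proj(n,P):
    f,m=KD(n); q=np.linalg.inv(np.array(m['T']))@np.append(P,1); s=q[:2]/q[2]; s=s*(1+m['k1']*(s@s)); return s*f+[m['cx'],m['cy']]
E
python3 - <<'E'
from h import *
for n in('side','top'):
    snap(n,n+'0'); m=cams.camera_model(n); print(n,m)
s=readout.sense(); print(s['tcp_pos'],s['tool_rot'],s['finger_gap'],s['wrist_force'])
E
```

```text
side {'vfov': 51.65205489090346, 'cx': 279.38258196808977, 'cy': 219.4932900361007, 'k1': -0.0016547787830664689, 'T': array([[-0.99326232, -0.04726491,  0.10581108,  0.42094923],
       [-0.11477367,  0.5275049 , -0.84176338,  0.79908394],
       [-0.01603   , -0.84823617, -0.52937551,  0.71041934],
       [ 0.        ,  0.        ,  0.        ,  1.        ]])}
top {'vfov': 56.67817192386767, 'cx': 285.6862660211404, 'cy': 212.89959778494568, 'k1': -0.0009366259792398868, 'T': array([[ 0.06797054, -0.97595498,  0.20710355,  0.30134622],
       [-0.99768127, -0.06576635,  0.01751746, -0.15948619],
       [-0.00347581, -0.207814  , -0.97816218,  1.18045128],
       [ 0.        ,  0.        ,  0.        ,  1.        ]])}
[ 0.1843033  -0.5177155   0.21793634] [[ 9.42162689e-01  3.35155815e-01 -2.19075030e-04]
 [ 3.35155743e-01 -9.42161477e-01  1.54241264e-03]
 [ 3.10544512e-04 -1.52662790e-03 -9.99998786e-01]] 0.09298553911587917 [-0.20773793 -0.13695818  0.12405959]
```

View pics/side0.png

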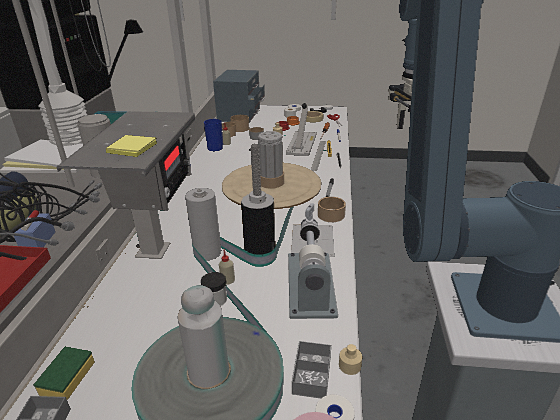

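View pics/top0.png

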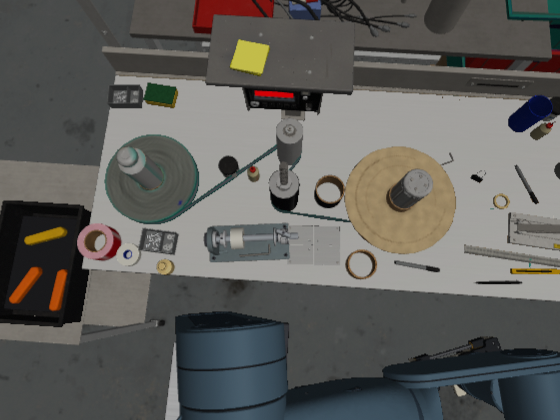

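The top view shows the stand at u 205–340, v 222–262, with its upright on the left and the wing near (290,236). The side view shows it at (290–335, 205–315). I'll enlarge both.

Run:
```python
import cv2
a=cv2.imread('pics/top0.png')[210:280,195:355]; cv2.imwrite('pics/tc.png',cv2.resize(a,None,fx=5,fy=5,interpolation=cv2.INTER_CUBIC))
a=cv2.imread('pics/side0.png')[195:325,260:370]; cv2.imwrite('pics/sc.png',cv2.resize(a,None,fx=4.6,fy=4.6,interpolation=cv2.INTER_CUBIC))
from h import *
d=np.load('pics/top0.npy')
for u in range(205,345,6):
  print(u,[tuple(np.round(pt('top',u,v,d[v,u])*1000).astype(int)) for v in range(232,248,3)])
```

```text
205 [(np.int64(458), np.int64(80), np.int64(111)), (np.int64(449), np.int64(77), np.int64(121)), (np.int64(441), np.int64(77), np.int64(116)), (np.int64(432), np.int64(75), np.int64(123)), (np.int64(425), np.int64(76), np.int64(113)), (np.int64(429), np.int64(99), np.int64(0))]
211 [(np.int64(456), np.int64(58), np.int64(134)), (np.int64(448), np.int64(57), np.int64(135)), (np.int64(439), np.int64(56), np.int64(137)), (np.int64(432), np.int64(56), np.int64(135)), (np.int64(424), np.int64(55), np.int64(132)), (np.int64(416), np.int64(55), np.int64(130))]
217 [(np.int64(472), np.int64(61), np.int64(38)), (np.int64(455), np.int64(50), np.int64(90)), (np.int64(444), np.int64(44), np.int64(113)), (np.int64(437), np.int64(45), np.int64(104)), (np.int64(429), np.int64(46), np.int64(93)), (np.int64(427), np.int64(55), np.int64(41))]
223 [(np.int64(460), np.int64(28), np.int64(124)), (np.int64(451), np.int64(26), np.int64(126)), (np.int64(443), np.int64(25), np.int64(130)), (np.int64(435), np.int64(25), np.int64(126)), (np.int64(427), np.int64(25), np.int64(122)), (np.int64(432), np.int64(43)
[... 4991 characters left out ...]
(np.int64(473), np.int64(-282), np.int64(3)), (np.int64(463), np.int64(-282), np.int64(4)), (np.int64(455), np.int64(-283), np.int64(1))]
337 [(np.int64(502), np.int64(-299), np.int64(1)), (np.int64(493), np.int64(-300), np.int64(0)), (np.int64(483), np.int64(-300), np.int64(2)), (np.int64(474), np.int64(-300), np.int64(3)), (np.int64(466), np.int64(-301), np.int64(-3)), (np.int64(456), np.int64(-301), np.int64(2))]
343 [(np.int64(503), np.int64(-317), np.int64(2)), (np.int64(494), np.int64(-318), np.int64(3)), (np.int64(484), np.int64(-318), np.int64(5)), (np.int64(476), np.int64(-319), np.int64(0)), (np.int64(466), np.int64(-319), np.int64(3)), (np.int64(457), np.int64(-319), np.int64(0))]
```

View pics/tc.png

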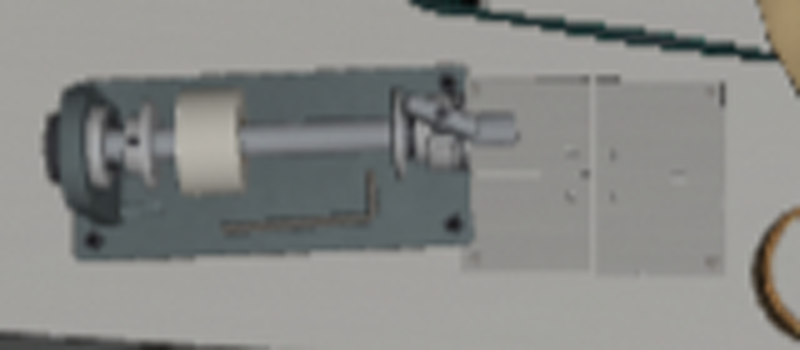

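View pics/sc.png

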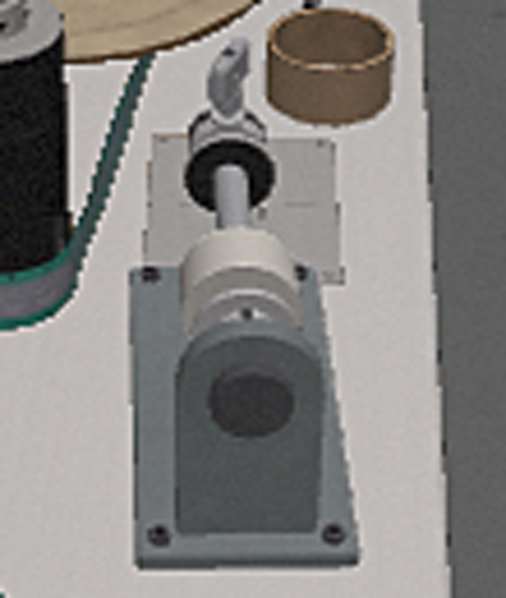

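The crops show the shaft running from (100,145) to its end at (518,127), the roll at x 177–243 and the backplate face near x 152. The black-faced disc is at x about 395, and the wing runs from (405,102) to (477,132).

Run:
```python
from h import *
from scipy.optimize import least_squares
c=lambda x,y:(x/5+195-.4,y/5+210-.4)
A=lambda x,y,z:np.round(atz('top',*c(x,y),z)*1000,1)
print('plate',[A(*p,.01) for p in((77,260),(470,244),(467,68))])
print('shaft',A(260,136,.1),A(515,127,.1), 'end',A(518,127,.1))
print('wing',A(407,102,.164),A(477,132,.164),A(440,117,.164))
print('rollspan (top z.13)',A(177,95,.118),A(243,95,.118))
d=np.load('pics/top0.npy')
P=[pt('top',u,v,d[v,u]) for u in range(265,305) for v in range(222,245)]
P=np.array(P); W=P[(P[:,2]>.15)&(P[:,2]<.18)]*1000
m=W.mean(0); U,S,V=np.linalg.svd(W[:,:2]-m[:2]); print(len(W),m,V[0],S/np.sqrt(len(W)))
t=(W[:,:2]-m[:2])@V[0]; print(t.min(),t.max())
d=np.load('pics/side0.npy')
P=np.array([pt('side',u,v,d[v,u]) for u in range(295,325) for v in range(200,225)]);W=P[(P[:,2]>.142)&(P[:,2]<.18)&(P[:,1]<-.1)]*1000
m=W.mean(0); U,S,V=np.linalg.svd(W[:,:2]-m[:2]); print(len(W),m,V[0]);t=(W[:,:2]-m[:2])@V[0]; print(t.min(),t.max())
```

```text
plate [array([385.1,  77.6,  10. ]), array([ 410.6, -156.7,   10. ]), array([ 517.5, -147.8,   10. ])]
shaft [454.5 -35.5 100. ] [ 469.2 -177.8  100. ] end [ 469.3 -179.4  100. ]
wing [ 468.7 -118.9  164. ] [ 455.2 -156.9  164. ] [ 461.9 -136.8  164. ]
rollspan (top z.13) [471.6  10.3 118. ] [474.1 -26.2 118. ]
73 [ 462.90990675 -137.37457289  163.32136335] [-0.32806368 -0.94465561] [11.56732104  3.40074708]
-20.402348952731696 19.72680831359156Traceback (most recent call last):
  File "<stdin>", line 15, in <module>
  File "h.py", line 13, in pt
    m=KD(n)[1]; return (np.array(m['T'])@np.append(ray(n,u,v)*d,1))[:3]
                                                   ~~~^^^^^^^
  File "h.py", line 9, in ray
    f,m=KD(n); a=np.array([(u-m['cx'])/f,(v-m['cy'])/f]); s=a.copy()
        ~~^^^
  File "h.py", line 6, in KD
    m=cams.camera_model(n); f=210/np.tan(np.radians(m['vfov'])/2)
ValueError: time passes only in moves, steps and waits
```

```bash
sed -i 's/^def KD(n):/import functools\n@functools.lru_cache(None)\ndef KD(n):/' h.py
python3 - <<'E'
from h import *
d=np.load('pics/top0.npy')
P=np.array([pt('top',u,v,d[v,u]) for u in range(180,360) for v in range(110,300) if d[v,u]>0])
Q=P[(P[:,2]>.14)&(P[:,0]<.8)&(P[:,0]>.3)]*1000
for lo in range(140,420,40):
    q=Q[(Q[:,2]>=lo)&(Q[:,2]<lo+40)]
    if len(q): print(lo,len(q),q.min(0).round(),q.max(0).round())
c=lambda x,y:(x/5+195-.4,y/5+210-.4)
print('backplate',atz('top',*c(152,145),.1),'roll edges',atz('top',*c(177,140),.1275),atz('top',*c(243,140),.1275),'disc',atz('top',*c(393,130),.1))
d=np.load('pics/side0.npy')
P=np.array([pt('side',u,v,d[v,u]) for u in range(295,325) for v in range(200,225) if d[v,u]>0]);W=P[(P[:,2]>.142)&(P[:,2]<.18)&(P[:,1]<-.1)]*1000
m=W.mean(0); U,S,V=np.linalg.svd(W[:,:2]-m[:2]); print(len(W),m,V[0]);t=(W[:,:2]-m[:2])@V[0]; print(t.min(),t.max())
# side: wing ends / shaft axis consistency
for x,y,z in((228,48,.164),(240,40,.164),(216,82,.164)): print(atz('side',x/4.6+260-.4,y/4.6+195-.4,z))
E
```

```text
140 473 [ 454. -172.  140.] [737. -89. 180.]
180 1072 [ 555. -213.  180.] [793. -21. 220.]
220 43 [ 584. -212.  220.] [ 790. -122.  260.]
260 42 [ 584. -140.  261.] [ 594. -120.  299.]
300 90 [ 584. -140.  300.] [ 605. -121.  332.]
backplate [0.44531114 0.02435096 0.1       ] roll edges [0.44530763 0.00632462 0.1275    ] [ 0.44773953 -0.02963418  0.1275    ] disc [ 0.46286949 -0.10964486  0.1       ]
91 [ 462.72622675 -130.63982955  157.03164433] [0.38840743 0.92148775]
-25.616534624799662 14.62058124578478
[ 0.46360962 -0.14447494  0.164     ]
[ 0.45755901 -0.15379425  0.164     ]
[ 0.46788963 -0.10802237  0.164     ]
```

Emit:
{"name": "drive_tool", "arguments": {"series": [[0.0, [1, 1.3, 0.1], 0.03], [0.0, [2, 2.7, 0.1], 0.064], [0.0, [2, 2.7, 0.1], 0.064], [0.0, [2, 2.7, 0.1], 0.064], [0.0, [2, 2.7, 0.1], 0.064], [0.0, [2, 2.7, 0.1], 0.064], [0.0, [2, 2.7, 0.1], 0.064], [0.0, [2, 2.7, 0.1], 0.064], [0.0, [2, 2.7, 0.1], 0.064], [0.0, [2, 2.7, 0.1], 0.064], [0.0, [2, 2.7, 0.1], 0.064], [0.0, [2, 2.7, 0.1], 0.064], [0.0, [2, 2.7, 0.1], 0.064], [0.0, [2, 2.7, 0.1], 0.064], [0.0, [0.9, 1.6, 0.1], 0.033], [0.0, [0, 0, 0], 0], [0.0, [0, 0, 0], 0]], "newtons": 60}}

```text
time_s: 1.8
tcp_pos: [0.463, -0.1373, 0.2335]
tool_rot: [[0.326, 0.945, -0.001], [0.945, -0.326, -0.0], [-0.0, -0.001, -1.0]]
wrist_force: [0.5, 0.1, 0.6]
finger_gap: 0.0466
finger_force: 0.0
```

Run:
```python
from h import *
s=readout.sense(); R=np.array(s['tool_rot']); print(s['time_s'],s['tcp_pos'],np.degrees(np.arctan2(R[1,1],R[0,1])),s['finger_gap'],s['wrist_force'],s['torque'],s['joint_pos'])
```

```text
1.8 [ 0.46296764 -0.13729976  0.23352608] -19.030404162493934 0.0465585767787731 [0.46051943 0.07532392 0.61691408] [-0.01566429 -0.04910994  0.02929589] [-5.19570762e-01  1.26888864e-01  1.66323077e+00 -3.17477021e-04
  1.35198052e+00 -1.87358615e-01]
```

Emit:
{"name": "drive_tool", "arguments": {"series": [[0, [0, 0, -1.5], 0], [0, [0, 0, -2], 0], [0, [0, 0, -2], 0], [0, [0, 0, -2], 0], [-0.3, [0, 0, -1], 0], [-0.5, [0, 0, -0.5], 0], [-0.6, [0, 0, 0], 0]], "newtons": 8}}

```text
time_s: 2.5
tcp_pos: [0.463, -0.1385, 0.1435]
tool_rot: [[0.329, 0.944, -0.001], [0.944, -0.329, 0.0], [0.0, -0.001, -1.0]]
wrist_force: [0.4, -0.2, 0.1]
finger_gap: 0.0272
finger_force: 0.0
```

Emit:
{"name": "drive_tool", "arguments": {"series": [[-1, [0, 0, 0], 0], [-1, [0, 0, 0], 0], [-1, [0, 0, 0], 0], [-1, [0, 0, 0], 0]]}}

```text
time_s: 2.9
tcp_pos: [0.4637, -0.1385, 0.1445]
tool_rot: [[0.328, 0.945, 0.001], [0.945, -0.328, -0.001], [-0.001, 0.001, -1.0]]
wrist_force: [-1.4, -0.3, 4.8]
finger_gap: 0.0113
finger_force: 8.0
```

Emit:
{"name": "drive_tool", "arguments": {"series": [[-1, [0.05, 0, 0.15], 0], [-1, [0, 0, 0], 0], [-1, [0, 0, 0], 0]]}}

```text
time_s: 3.2
tcp_pos: [0.4637, -0.1383, 0.1447]
tool_rot: [[0.328, 0.945, -0.001], [0.945, -0.328, -0.0], [-0.0, -0.001, -1.0]]
wrist_force: [0.4, -3.3, -5.1]
finger_gap: 0.0111
finger_force: 8.0
```

Emit:
{"name": "drive_tool", "arguments": {"series": [[-1, [0, 0, 0], 0], [-1, [0, 0, 0], 0], [-1, [0, 0, 0], 0]], "newtons": 60}}

```text
time_s: 3.5
tcp_pos: [0.4637, -0.1383, 0.1447]
tool_rot: [[0.328, 0.945, -0.001], [0.945, -0.328, -0.0], [-0.0, -0.001, -1.0]]
wrist_force: [0.6, -3.9, -9.2]
finger_gap: 0.0105
finger_force: 60.0
```

Run:
```python
from h import *
s=readout.sense(); R=np.array(s['tool_rot']); print(s['time_s'],s['tcp_pos'],np.degrees(np.arctan2(R[1,1],R[0,1])),s['finger_gap'],s['wrist_force'],s['torque'])
p,d=snap('side','side1'); a=cv2.imread('pics/side1.png')[150:270,240:380]; cv2.imwrite('pics/s1c.png',cv2.resize(a,None,fx=5,fy=5,interpolation=cv2.INTER_CUBIC))
```

```text
3.5 [ 0.46366796 -0.13828474  0.14473705] -19.13367639326592 0.010546004971516327 [ 0.5662522  -3.90982098 -9.24943289] [-0.70110974 -0.17110958  0.15636344]
```

View pics/s1c.png

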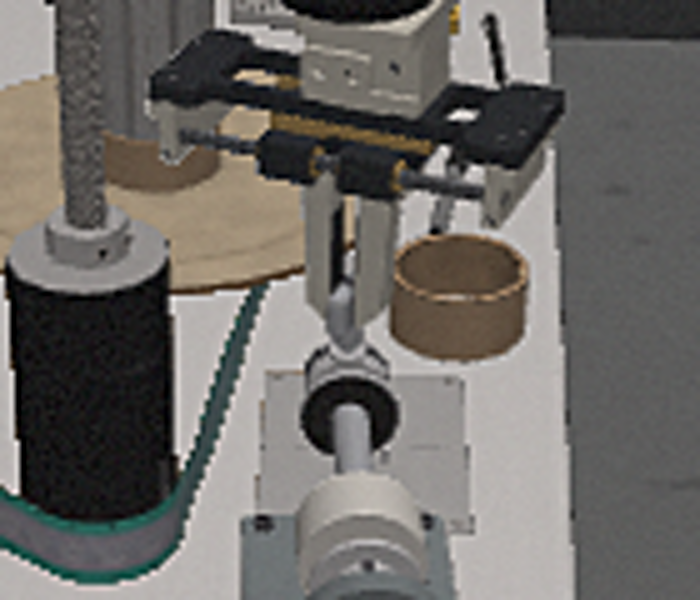

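The fingers straddle the wing cleanly at crop (345,300), so I'll loosen the screw.

Emit:
{"name": "drive_tool", "arguments": {"series": [[-1, [0, 0, -0.1], 0.03], [-1, [0, 0, 0], 0.05], [-1, [0, 0, 0], 0.05], [-1, [0, 0, 0], 0.05], [-1, [0, 0, 0], 0.05], [-1, [0, 0, 0], 0.05], [-1, [0, 0, 0], 0.05], [-1, [0, 0, 0], 0.05], [-1, [0, 0, 0], 0.05], [-1, [0, 0, 0], 0.05], [-1, [0, 0, 0], 0.05], [-1, [0, 0, 0], 0.04], [-1, [0, 0, 0], 0], [-1, [0, 0, 0], 0]]}}

```text
time_s: 4.95
tcp_pos: [0.4636, -0.1379, 0.1444]
tool_rot: [[-0.233, 0.972, -0.0], [0.972, 0.233, 0.0], [0.001, -0.0, -1.0]]
wrist_force: [-2.2, -0.9, -1.1]
finger_gap: 0.0104
finger_force: 60.0
```

```bash
cat > st.py <<'E'
from h import *
s=readout.sense(); R=np.array(s['tool_rot']); print(s['time_s'],s['tcp_pos'],np.degrees(np.arctan2(R[1,1],R[0,1])),s['finger_gap'],s['wrist_force'],s['torque'])
e=np.array([-.1055,.9944]); print('along',e@s['tcp_pos'][:2]*1000,'F',e@s['wrist_force'][:2])
E
python3 st.py
```

```text
4.95 [ 0.46362919 -0.13786539  0.14439276] 13.49101197711322 0.010382042512583452 [-2.23653372 -0.92698133 -1.07563188] [-0.1800699   0.30015132 -0.13305618]
along -186.0062257131617 F -0.6858359278287613
```

Emit:
{"name": "drive_tool", "arguments": {"series": [[-1, [-0.05, 0.5, 0], 0], [-1, [-0.11, 1, 0], 0], [-1, [-0.1, 1, 0], 0], [-1, [-0.11, 1, 0], 0], [-1, [-0.11, 1, 0], 0], [-1, [-0.1, 1, 0], 0], [-1, [-0.11, 1, 0], 0], [-1, [-0.11, 1, 0], 0], [-1, [-0.05, 0.5, 0], 0], [-1, [0, 0, 0], 0], [-1, [0, 0, 0], 0]]}}

```text
time_s: 6.05
tcp_pos: [0.4548, -0.0569, 0.1443]
tool_rot: [[-0.235, 0.972, -0.001], [0.972, 0.235, 0.001], [0.002, -0.0, -1.0]]
wrist_force: [-4.9, -0.5, 5.5]
finger_gap: 0.0104
finger_force: 60.0
```

```bash
python3 st.py
```

```text
6.05 [ 0.45483577 -0.05685122  0.14431233] 13.563141605471818 0.010359556344258947 [-4.94426051 -0.47668725  5.52371875] [ 0.13639244  1.0412265  -0.13816534]
along -104.51803144595742 F 0.047601680770968324
```

Emit:
{"name": "drive_tool", "arguments": {"series": [[-1, [-0.08, 0.3, 0.05], 0], [-1, [-0.05, 0.5, 0], 0], [-1, [-0.05, 0.5, 0], 0], [-1, [-0.01, 0.1, 0], 0], [-1, [0, 0, 0], 0], [-1, [0, 0, 0], 0]]}}

```text
time_s: 6.65
tcp_pos: [0.4532, -0.0436, 0.1444]
tool_rot: [[-0.234, 0.972, -0.001], [0.972, 0.234, 0.001], [0.001, -0.0, -1.0]]
wrist_force: [-3.7, 0.8, -1.6]
finger_gap: 0.0103
finger_force: 60.0
```

```bash
python3 st.py;python3 - <<'E'
from h import *
snap('top','top2'); a=cv2.imread('pics/top2.png')[200:290,195:355]; cv2.imwrite('pics/t2c.png',cv2.resize(a,None,fx=5,fy=5,interpolation=cv2.INTER_CUBIC))
snap('side','side2'); a=cv2.imread('pics/side2.png')[180:290,260:370]; cv2.imwrite('pics/s2c.png',cv2.resize(a,None,fx=5,fy=5,interpolation=cv2.INTER_CUBIC))
E
```

```text
6.65 [ 0.45324333 -0.04356331  0.14440554] 13.525360629440387 0.010332949515929066 [-3.74468243  0.7568079  -1.58148526] [ 0.12976728  0.49412357 -0.17842544]
along -91.136524988741 F 1.147633772693666
```

View pics/s2c.png

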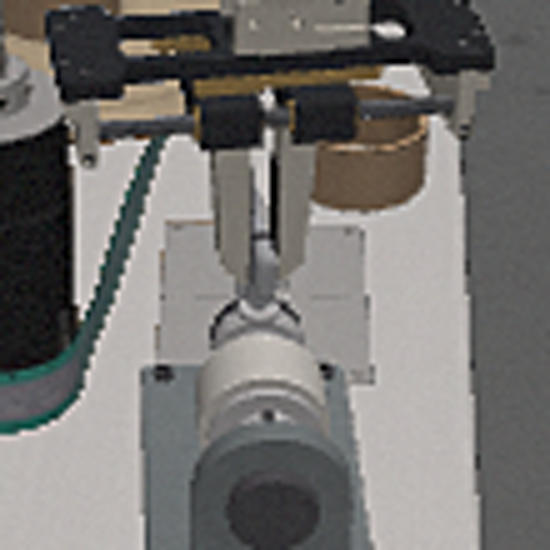

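The hub followed the gripper and its disc is now at the roll. I'll go on in small steps.

Emit:
{"name": "drive_tool", "arguments": {"series": [[-1, [-0.04, 0.2, 0], 0], [-1, [-0.04, 0.2, 0], 0], [-1, [0, 0, 0], 0]]}}

```text
time_s: 7.05
tcp_pos: [0.4528, -0.0401, 0.1445]
tool_rot: [[-0.234, 0.972, 0.0], [0.972, 0.234, -0.0], [-0.0, 0.0, -1.0]]
wrist_force: [-1.0, -1.0, -7.2]
finger_gap: 0.0106
finger_force: 60.0
```

```bash
python3 st.py
```

```text
7.05 [ 0.45278292 -0.04013175  0.14446021] 13.522987109858102 0.01059884743253129 [-1.00561719 -1.0109551  -7.16277348] [-0.33104405  0.19017055 -0.11503271]
along -87.67561048238312 F -0.8992011389164293
```

Emit:
{"name": "drive_tool", "arguments": {"series": [[-1, [-0.01, 0.1, 0], 0], [-1, [-0.01, 0.1, 0], 0], [-1, [0, 0, 0], 0]]}}

```text
time_s: 7.35
tcp_pos: [0.4526, -0.0386, 0.1445]
tool_rot: [[-0.234, 0.972, 0.0], [0.972, 0.234, -0.001], [-0.001, -0.0, -1.0]]
wrist_force: [-0.9, -4.5, -8.6]
finger_gap: 0.0104
finger_force: 60.0
```

```bash
python3 st.py
```

```text
7.35 [ 0.45260135 -0.0386389   0.14448198] 13.528239917578953 0.010401306325648297 [-0.9112402  -4.49038968 -8.56785488] [-0.93249661  0.01461269 -0.18067717]
along -86.17196802138372 F -4.369107654017001
```

Emit:
{"name": "drive_tool", "arguments": {"series": [[-1, [0, 0, -0.08], 0], [-1, [-0.01, 0.1, 0], 0], [-1, [0, 0, 0], 0]]}}

```text
time_s: 7.65
tcp_pos: [0.4526, -0.0381, 0.1444]
tool_rot: [[-0.234, 0.972, 0.001], [0.972, 0.234, -0.002], [-0.002, 0.0, -1.0]]
wrist_force: [-1.6, -6.6, -3.0]
finger_gap: 0.0106
finger_force: 60.0
```

```bash
python3 st.py
```

```text
7.65 [ 0.45259518 -0.03808218  0.14440572] 13.535733392379274 0.010620831527906974 [-1.64818918 -6.59739427 -2.96162608] [-1.19264875  0.39726522 -0.11750718]
along -85.61770806678867 F -6.386564902585518
```

Emit:
{"name": "drive_tool", "arguments": {"series": [[-1, [-0.01, 0.1, 0], 0], [-1, [0, 0, 0], 0], [-1, [0, 0, 0], 0]]}}

```text
time_s: 7.95
tcp_pos: [0.4526, -0.0375, 0.1444]
tool_rot: [[-0.234, 0.972, 0.001], [0.972, 0.234, -0.003], [-0.003, 0.0, -1.0]]
wrist_force: [-3.0, -8.2, -3.6]
finger_gap: 0.0104
finger_force: 60.0
```

```bash
python3 st.py
```

```text
7.95 [ 0.45259339 -0.03754884  0.14444919] 13.535190770803213 0.010436880666166826 [-3.01758614 -8.19348953 -3.55950478] [-1.53834196  0.4442444  -0.19776917]
along -85.0871659383081 F -7.829250652531646
```

Emit:
{"name": "drive_tool", "arguments": {"series": [[-1, [-0.02, 0.1, 0], 0], [-1, [-0.01, 0.06, 0], 0], [-1, [0, 0, 0], 0], [-1, [0, 0, 0], 0]]}}

```text
time_s: 8.35
tcp_pos: [0.4525, -0.0368, 0.1445]
tool_rot: [[-0.234, 0.972, 0.001], [0.972, 0.234, -0.004], [-0.004, 0.0, -1.0]]
wrist_force: [-2.7, -10.3, -5.4]
finger_gap: 0.0102
finger_force: 60.0
```

```bash
python3 st.py
```

```text
8.35 [ 0.4524861  -0.03678333  0.14445156] 13.53828617222528 0.010207328887796564 [ -2.73661506 -10.30412639  -5.44647777] [-2.03629592  0.34201497 -0.19635476]
along -84.31463060130694 F -9.957710394617397
```

Emit:
{"name": "drive_tool", "arguments": {"series": [[-1, [-0.01, 0.08, 0], 0], [-1, [0, 0, 0], 0], [-1, [0, 0, 0], 0]]}}

```text
time_s: 8.65
tcp_pos: [0.4524, -0.0363, 0.1445]
tool_rot: [[-0.234, 0.972, 0.001], [0.972, 0.234, -0.005], [-0.005, 0.0, -1.0]]
wrist_force: [-2.7, -11.5, -5.7]
finger_gap: 0.0106
finger_force: 60.0
```

```bash
python3 st.py
python3 - <<'E'
from h import *
snap('side','side3'); a=cv2.imread('pics/side3.png')[200:290,270:360]; b=cv2.imread('pics/side2.png')[200:290,270:360]
cv2.imwrite('pics/s3c.png',cv2.resize(np.hstack([b,a]),None,fx=4.4,fy=4.4,interpolation=cv2.INTER_CUBIC))
E
```

```text
8.65 [ 0.45244998 -0.03632892  0.14445033] 13.540349843816795 0.010639061664130398 [ -2.6582534  -11.46870987  -5.66374397] [-2.22890336  0.38016297 -0.1513223 ]
along -83.85895503904078 F -11.124039365364693
```

View pics/s3c.png

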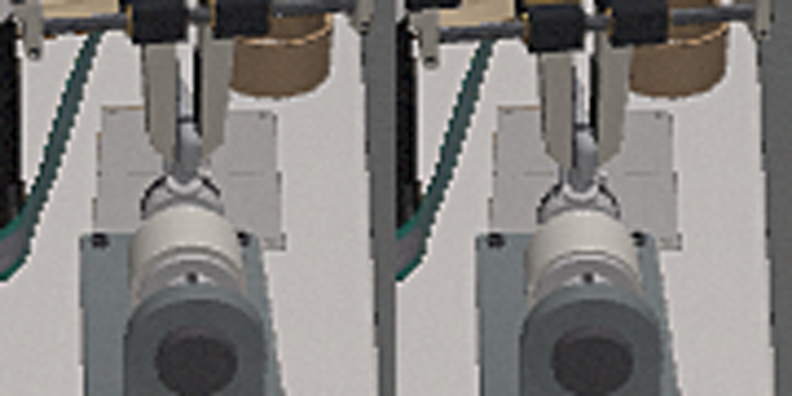

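The roll and disc look seated against the backplate, and the push reads about 11 N including slide friction. I'll tighten now.

Emit:
{"name": "drive_tool", "arguments": {"series": [[-1, [0, 0, 0], -0.04], [-1, [0, 0, 0], -0.05], [-1, [0, 0, 0], -0.05], [-1, [0, 0, 0], 0], [-1, [0, 0, 0], 0]]}}

```text
time_s: 9.2
tcp_pos: [0.4524, -0.0363, 0.1444]
tool_rot: [[-0.097, 0.995, 0.001], [0.995, 0.097, -0.005], [-0.005, 0.001, -1.0]]
wrist_force: [-2.4, -12.8, -5.4]
finger_gap: 0.0104
finger_force: 60.0
```

```bash
python3 st.py
```

```text
9.2 [ 0.45243762 -0.03632393  0.14444382] 5.549883004698939 0.01041748034407014 [ -2.43454374 -12.78251097  -5.37080036] [-2.20925759  0.42863515  0.12198608]
along -83.85268837875431 F -12.454084541357098
```

Emit:
{"name": "drive_tool", "arguments": {"series": [[-1, [0, 0, 0], -0.05], [-1, [0, 0, 0], -0.05], [-1, [0, 0, 0], -0.05], [-1, [0, 0, 0], -0.05], [-1, [0, 0, 0], -0.05], [-1, [0, 0, 0], -0.05], [-1, [0, 0, 0], -0.05], [-1, [0, 0, 0], -0.05], [-1, [0, 0, 0], -0.03], [-1, [0, 0, 0], 0], [-1, [0, 0, 0], 0]]}}

```text
time_s: 10.3
tcp_pos: [0.4525, -0.0363, 0.1447]
tool_rot: [[0.326, 0.945, 0.001], [0.945, -0.326, -0.005], [-0.004, 0.003, -1.0]]
wrist_force: [-2.8, -11.1, -3.8]
finger_gap: 0.0105
finger_force: 60.1
```

```bash
python3 st.py
```

```text
10.3 [ 0.45254313 -0.03631032  0.14465499] -19.05245561403496 0.010528267163507587 [ -2.7542655  -11.13456237  -3.7810746 ] [-2.16888757  0.43452922  0.38479397]
along -83.85028539833365 F -10.781633811024404
```

Emit:
{"name": "drive_tool", "arguments": {"series": [[-1, [-0.03, -0.1, -0.02], 0], [-1, [-0.03, -0.12, -0.02], 0], [-1, [0, 0, 0], 0], [-1, [0, 0, 0], 0]]}}

```text
time_s: 10.7
tcp_pos: [0.4524, -0.0367, 0.1446]
tool_rot: [[0.327, 0.945, 0.003], [0.945, -0.327, -0.002], [-0.001, 0.003, -1.0]]
wrist_force: [-1.2, -5.7, 1.9]
finger_gap: 0.0107
finger_force: 60.1
```

```bash
python3 st.py
```

```text
10.7 [ 0.45243856 -0.03667242  0.14456089] -19.105525726467803 0.010678628967775975 [-1.15358866 -5.74268912  1.91559596] [-1.077782    0.17779292  0.37725688]
along -84.19932128634115 F -5.588826454943261
```

Emit:
{"name": "drive_tool", "arguments": {"series": [[-1, [0, -0.1, 0], 0], [-1, [0, -0.12, 0], 0], [-1, [0, 0, 0], 0], [-1, [0, 0, 0], 0]]}}

```text
time_s: 11.1
tcp_pos: [0.4524, -0.0371, 0.1445]
tool_rot: [[0.328, 0.945, 0.003], [0.945, -0.328, 0.002], [0.003, 0.002, -1.0]]
wrist_force: [0.1, 2.7, 5.7]
finger_gap: 0.0106
finger_force: 60.1
```

```bash
python3 st.py
```

```text
11.1 [ 0.45238399 -0.03707284  0.14452512] -19.129685396894445 0.010618220634621303 [0.06860235 2.69771674 5.66192741] [0.24324645 0.02365853 0.36184371]
along -84.59173947021876 F 2.675371983128887
```

Emit:
{"name": "drive_tool", "arguments": {"series": [[-0.8, [0, 0, 0], 0], [-0.6, [0, 0, 0], 0], [-0.4, [0, 0, 0], 0], [-0.4, [0, 0, 0], 0], [-0.4, [0, 0, 0], 0], [-0.4, [0, 0, 1], 0], [-0.4, [0, 0, 2], 0], [-0.4, [0, 0, 3], 0], [-0.4, [0, 0, 3], 0], [-0.4, [-2, -2, 1], 0], [-0.4, [-4, -2, 1], 0], [-0.4, [-4, -2, 1], 0], [-0.4, [-4, -2, 1], 0], [-0.4, [-2, -1, 0], 0], [-0.4, [0, 0, 0], 0]]}}

```text
time_s: 12.6
tcp_pos: [0.2897, -0.1291, 0.2745]
tool_rot: [[0.332, 0.943, 0.001], [0.943, -0.332, -0.002], [-0.001, 0.002, -1.0]]
wrist_force: [0.9, -1.0, -0.6]
finger_gap: 0.0279
finger_force: 0.0
```

```bash
python3 st.py
python3 - <<'E'
from h import *
_,d=snap('top','top4'); a=cv2.imread('pics/top4.png')[205:275,195:305]; cv2.imwrite('pics/t4c.png',cv2.resize(a,None,fx=7,fy=7,interpolation=cv2.INTER_CUBIC))
P=np.array([pt('top',u,v,d[v,u]) for u in range(225,300) for v in range(218,250) if d[v,u]>0]); W=P[(P[:,2]>.148)&(P[:,2]<.18)]*1000
m=W.mean(0); V=np.linalg.svd(W[:,:2]-m[:2])[2]; t=(W[:,:2]-m[:2])@V[0]; print(len(W),m,V[0],np.degrees(np.arctan(V[0][0]/V[0][1])),t.min(),t.max())
E
```

```text
12.6 [ 0.28972538 -0.12905684  0.27451299] -19.371009830067013 0.02793848855974569 [ 0.86286859 -1.03759972 -0.564049  ] [-0.00745671 -0.04050898  0.00624456]
along -158.90014592784726 F -1.1228217949327166
74 [451.98766015 -36.64542345 163.14833447] [-0.31003634 -0.95072471] 18.061420398633352 -21.567822481506727 19.470380298125605
```

View pics/t4c.png

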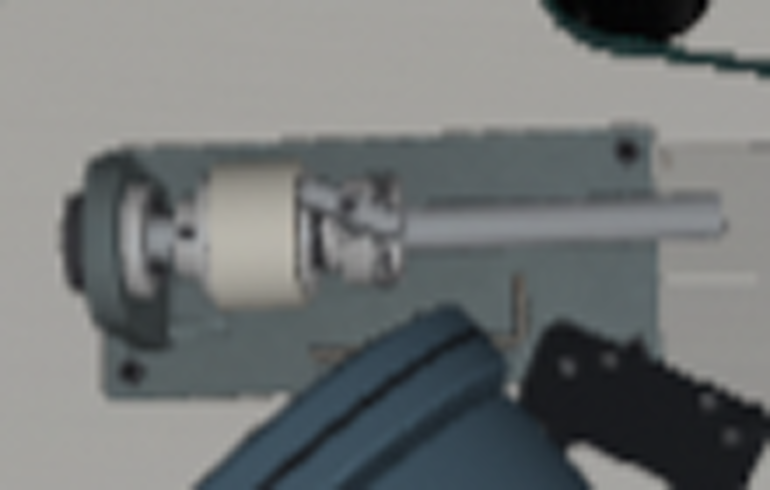

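The roll now sits against the backplate with the disc pressed on it at crop x about 305. The wing is at about -0.42 rad, close to where it started, and the arm is clear.

```bash
python3 -c "
from workcell import job_done
print(job_done())"
```

```text
the job is handed in; nothing more can be done
None
```

The job is handed in: the roll is clamped against the backplate with a push of about 10 N (estimated at 9–11 N from wrist force and spring travel), and the wing screw is tight again at about -0.42 rad; no verdict came back.

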